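# Close the icon painter's paint tray

### The job

Close the wooden paint tray with its own lid, the longer one that has a narrow lip on one edge. Holding the lid tilted with the lip end low, hook the lip under the dark ledge at one end of the tray, then swing the other end down until the lid lies flat on the rails inside the rim, and let go. Leave the smaller square lid and the bottle where they are.

Things in the scene. Friction and masses are not known exactly. Their poses are not given: they have to be found in the camera images.
- lid_grip (a point): The tray's lid (loose, about 0.2 kg, flat on the bench). Point: centre of its dark grip bar, 28 mm above the lid's underside. Bar 16 mm thick (x), 64 long (y), 36 tall, standing on a plywood board 10 mm thick, 118 (x) by 116 mm (y), which runs from x -55 to +63 mm of this point. z is up out of the lid, -x points to the lip. Seated and centred, this point is at x 12, y 0, z 68 mm of the tray.
- lid_lip (a point): Middle of the tip of the same lid's lip, a tongue 64 mm wide (y) and 6 mm thick, level with the board's underside, that runs 32 mm on from the board towards -x. The point is half-way up its thickness, 87 mm to -x of lid_grip and 25 mm below it. The lid is 150 mm long in all. Axes as lid_grip.
- tray: Wooden paint tray fixed on the bench, 182 (x) by 148 mm (y), inside 166 by 132, wall tops at z 57 mm. Origin: centre of underside; z up; -x is the ledge end, facing the robot within 20 degrees. A rail 24 mm wide, top z 40, runs along each side wall, x -53 to +83. Between the rails (84 mm) it is hollow but for pots, z 25, at x above -5. The lid rests on the rails; play 16 mm each way.
- ledge (a point): Middle of the lower free edge of the tray's ledge, a dark board across the tray's -x end: in the tray's frame x -53, y 0, z 57 mm. It is 8 mm thick (top z 65), as wide as the tray, and overhangs the inside by 30 mm; hollow beneath to z 6. The lid cannot go in level: about 0.3 rad of tilt, lip end low, clears the far wall and the ledge. Axes as the tray.
- small_lid: Bystander, leave alone: loose lid of another box, a square plywood board 100 by 100 by 10 mm without a lip, with the same kind of grip bar (16 by 64 by 36 mm) in its middle. Origin: centre of its underside.
- bottle: Bystander, leave alone: white bottle 48 mm across, 95 mm tall, standing loose beyond the work. Origin: centre of its underside.
Not all that is in view belongs to the job. What is shaped like the part that bears lid_grip but blue or red is not meant.

How it is judged:
On the way:
1. the lip is under the ledge while the lid is still tilted, lip end low (x of lid_lip in the frame of tray between -0.09 and -0.056 m and z of lid_lip in the frame of tray between 0.006 and 0.057 m and angle between the z axis of lid_grip and the z axis of tray, either way round above 0.06 rad), for 0.05 s.
At the end, for the whole second after the job is handed in: The lid lies flat (0.05 rad) on the tray's rails, lip at least 5 mm under the ledge, grip bar's centre within 12 mm of its centred place and 63 to 72 mm up, square within 0.17 rad, released (x of lid_grip in the frame of tray between 0 and 0.024 m and y of lid_grip in the frame of tray between -0.012 and 0.012 m and z of lid_grip in the frame of tray between 0.063 and 0.072 m and x of lid_lip in the frame of tray below -0.058 m and z of lid_lip in the frame of tray below 0.052 m and angle between the z axis of lid_grip and the z axis of tray, either way round below 0.05 rad and angle between lid_grip's own z axis and vertical below 0.2 rad and angle between the x axis of lid_grip and the x axis of tray, either way round below 0.17 rad); the robot touches nothing.
It fails at once if the small lid is shifted by more than 30 mm (distance of small_lid from where it was at the start of the episode above 0.03 m).
It fails at once if the bottle is shifted by more than 30 mm or tipped over (distance of bottle from where it was at the start of the episode above 0.03 m or angle between bottle's own z axis and vertical above 0.5 rad).
It also fails if it takes over 42 s, if anything falls off the work surface, if the arm or the gripper's body presses on something with over 40 N, if the wrist force passes 120 N, or if a joint passes its speed limit or range.

### The arm

A 6-joint arm with a two-finger parallel gripper is mounted at the origin on the work surface. World frame = base frame: x ahead of the robot, y to its left, z up, the work surface at z = 0. Lengths are in m, angles in rad, forces in N, time in s.
With the tool pointing down it reaches from about 0.4 to 0.825 m from the base axis. Payload 7 kg.
Tool frame: the origin (TCP) lies between the finger pads; the fingertips stand 8 mm ahead of it and the grasp point (between the pads) lies 11 mm behind it (arm.finger_overhang is the distance from the TCP to the fingertips, in m); z points along the fingers, y is the line along which they close (so a half turn about z gives the same grasp; the last joint's range is limited). The gripper opens to 88 mm and grips with 3 to 60 N. Pads are 19 mm wide; open, the fingers measure 130 mm over their backs; the gripper's body (78 mm by 193 mm) begins 47 mm behind the grasp point.
Start: joints at [1.415, 0.359, 0.012, 0, -1.224, -0.288], TCP at [0.29, 0.61, 0.212] pointing down, gripper open.
Joint ranges: [-3.07, 3.07], [-1.43, 2.12], [-1.02, 1.25], [-3.03, 1.67], [-3.05, -0], [-3.03, 3.03]. Speed limits (rad/s): [2.39, 2.39, 3.01, 3.14, 3.14, 3.14].

### API

Orientations are given as [roll, pitch, yaw] about the fixed x, y, z axes, in that order (R = Rz(yaw) Ry(pitch) Rx(roll)).
In Python, from station import arm gives the robot as it stands.
- The arm moves only by the tool move_arm, never from a script. Its argument "rows" is text: rows parted by semicolons, each of 7 numbers parted by spaces: the turn, a rotation vector about the tool's x, y, z in degrees, then the shift along the tool's x, y, z in m, then the finger opening in m, from 0 to 0.0876. A call has 1 to 8 rows; each row shifts and turns the commanded pose from where the row before left it, along the tool's axes as they then stand; what a row does not reach is not made up. A row lasts 1/8 s, in which the tool goes at most 62.5 mm and 10.7 degrees, less where a joint would pass 70% of its speed; a pose out of reach is approached as far as the arm can. A call is refused whole if a number of a shift passes 0.0625 or a number of a turn 10.7, either way. A call with a gripper value outside its range is refused whole. The fingers move at their own pace and stop on an object; "squeeze" is the grip in N (left out, the last holds). Time passes only in rows, so rows that do not move let the fingers close. It gives the time, the measured TCP pose, the force, the opening and the grip force at its end, in the units of the state.
- arm.get_state(): the state, without advancing time (a new reading comes with each control period).
- arm.grab_frame(name): name is "scene" or "top"; returns (picture, depth): 384x512x3 uint8, blue, green, red; 384x512 float32, m along the optical axis (not along the pixel's ray), 0 where there is no reading.
- arm.camera_model(name): a dict with "mtx" (3x3 intrinsics, pixels), "camera_from_world" (4x4, takes a point from world to camera coordinates). Camera axes: x right, y down, z forward; pixel columns grow to the right and rows downward; lengths in m; the calibration is good to about 2 mm. A picture is of the moment at which its call begins. camera_model takes no time and is no camera call.
- arm.job_done(): hands the job in; it is judged then, once.
The state is a dict: "t": time; "q": joint angles; "qd": joint speeds; "joint_efforts": joint torques, N m; "eef_pos": TCP position; "ee_rot": TCP orientation; "force": force on the tool from outside, world axes, zero at the start; "moment": the same for the moment, N m; "width": finger opening in m; "gripper_force": force on a finger pad.
Only numpy, scipy, OpenCV 4.12 (cv2) and the standard library are available. Lean on these libraries where they do the work, as an engineer would, in place of code of your own. Each camera call takes 0.05 s, during which the arm holds its last target. There are 200 camera calls.

## Working session

There is one attempt and no reset: what is moved stays moved. The work goes in short steps, Python scripts to look and compute and a tool call to move; the robot and the scene stay as the last step left them, time stands still between calls to the robot, and variables do not carry over. Pictures are saved under pics/ and viewed, at most 10 in all, crops included, and the job is handed in when it is done.

Besides the shell and the picture viewer there is one more tool, called after "Call:" by a JSON object that holds its "method" and its "body", one argument or row to a line. move_arm: Moves the arm, as the interface text tells. Its arguments: {"type":"object","properties":{"rows":{"type":"string"},"squeeze":{"type":"number"}},"required":["rows"]}

```bash
mkdir -p pics; python3 - <<'E'
from station import arm
import cv2,numpy as np
for n in("top","scene"):
    p,d=arm.grab_frame(n); cv2.imwrite(f"pics/{n}0.png",p); np.save(f"pics/{n}0.npy",d)
    m=arm.camera_model(n); print(n,np.round(m["mtx"],1).tolist(),np.round(m["camera_from_world"],3).tolist())
s=arm.get_state();print(s["t"],s["eef_pos"],s["ee_rot"],s["width"],s["force"])
E
```

```text
top [[375.6, 0.0, 259.8], [0.0, 375.6, 192.1], [0.0, 0.0, 1.0]] [[-0.001, -1.0, -0.021, 0.013], [-0.993, 0.003, -0.117, 0.577], [0.117, 0.021, -0.993, 0.931], [0.0, 0.0, 0.0, 1.0]]
scene [[371.8, 0.0, 257.0], [0.0, 371.8, 189.7], [0.0, 0.0, 1.0]] [[0.879, 0.477, 0.01, -0.525], [0.391, -0.707, -0.59, -0.17], [-0.275, 0.522, -0.807, 1.138], [0.0, 0.0, 0.0, 1.0]]
0.1 [0.28967006 0.60917364 0.21142192] [ 3.14009249e+00 -1.71768388e-04 -4.43885115e-01] 0.0878746561856074 [ 0.07527151  0.24290467 -0.33216869]
```

View pics/top0.png

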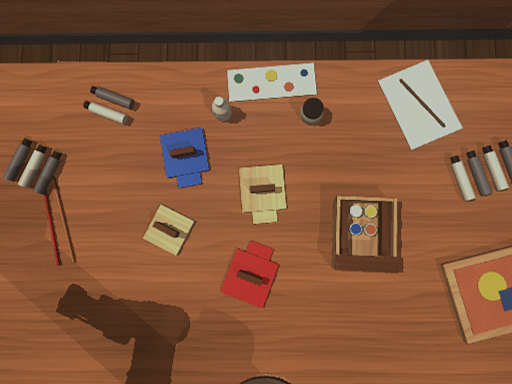

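View pics/scene0.png

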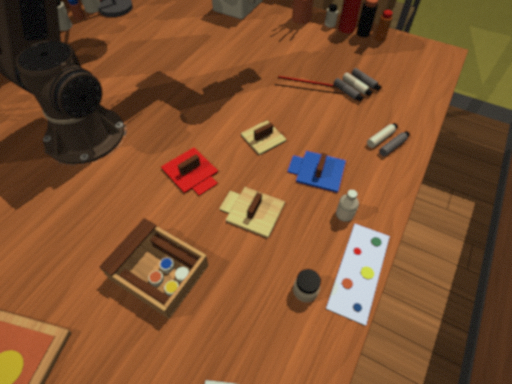

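The plain lid is at about (263,190) with its lip at (265,217). The tray is at about (367,233) with its ledge along row 265. I'll enlarge both.

```bash
python3 - <<'E'
import cv2,numpy as np
p=cv2.imread("pics/top0.png")
a=cv2.resize(p[155:235,230:300],None,fx=5.6,fy=5.6,interpolation=cv2.INTER_CUBIC)[:448,:392]
b=cv2.resize(p[190:280,325:410],None,fx=4.7,fy=4.7,interpolation=cv2.INTER_CUBIC)[:423,:399]
c=np.zeros((450,800,3),np.uint8);c[:448,:392]=a;c[:423,400:799]=b
cv2.imwrite("pics/c0.png",c)
E
```

```text
(no output)
```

View pics/c0.png

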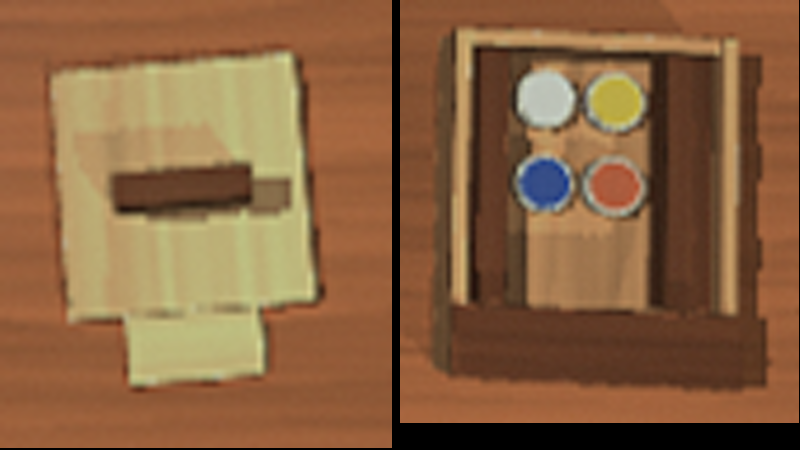

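The crop shows the lid's board corners at (52,72), (293,53), (317,300) and (70,320), the lip tip from (131,385) to (265,373), and the tray rim and ledge on the right. Next I'll fit poses from these pixels, using depth for the tray.

```bash
cat > h.py <<'E'
import numpy as np,cv2
from station import arm
def cloud(n,d):
    m=arm.camera_model(n);K=m["mtx"];T=np.linalg.inv(m["camera_from_world"])
    v,u=np.mgrid[:384,:512]
    c=np.stack([(u-K[0,2])/K[0,0]*d,(v-K[1,2])/K[1,1]*d,d,np.ones_like(d)],-1)
    return (c@T.T)[...,:3]
def px(n,u,v,z):
    m=arm.camera_model(n);T=np.linalg.inv(m["camera_from_world"])
    r=T[:3,:3]@np.linalg.solve(m["mtx"],[u,v,1]);o=T[:3,3]
    return o+r*(z-o[2])/r[2]
E
python3 - <<'E'
from h import *
def L(x,y,z): return px("top",230+(x+.5)/5.6-.5,155+(y+.5)/5.6-.5,z)
def T(x,y,z): return px("top",325+(x-400+.5)/4.7-.5,190+(y+.5)/4.7-.5,z)
b=np.array([L(52,72,.01),L(293,53,.01),L(317,300,.01),L(70,320,.01)])[:,:2]
t=np.array([L(131,385,.006),L(265,373,.006)])[:,:2]
print("board",b.round(4).tolist(),"ctr",b.mean(0).round(4),"tip",t.mean(0).round(4))
g=np.array([L(113,176,.046),L(250,163,.046),L(252,203,.046),L(115,212,.046)])[:,:2];print("bar ctr",g.mean(0).round(4))
d=b.mean(0)-t.mean(0);print("len",np.hypot(*d),"yaw",np.arctan2(d[1],d[0]), "edges", [np.arctan2(*(p-q)[::-1]) for p,q in((b[0],b[3]),(b[1],b[2]))])
for k,z in(((456,29),.057),((740,38),.057),((452,306),.065),((765,318),.065),((447,372),.065),((766,386),.065),((740,316),.065)): print(k,T(*k,z).round(4))
for n in("top","scene"):
    P=cloud(n,np.load(f"pics/{n}0.npy"))
    for nm,(x0,x1,y0,y1),(za,zb) in(("tray",(.35,.65,-.4,-.1),(.05,.075)),("ledge",(.35,.65,-.4,-.1),(.061,.075)),("lid",(.4,.75,-.08,.1),(.004,.06)),("bar",(.4,.75,-.08,.1),(.035,.06))):
        k=(P[...,0]>x0)&(P[...,0]<x1)&(P[...,1]>y0)&(P[...,1]<y1)&(P[...,2]>za)&(P[...,2]<zb)
        q=P[k]; print(n,nm,len(q),q.mean(0).round(4),cv2.minAreaRect((q[:,:2]*1000).astype(np.float32)))
E
```

```text
board [[0.6458, 0.0679], [0.6544, -0.0464], [0.5371, -0.0567], [0.528, 0.0588]] ctr [0.5913 0.0059] tip [ 0.5006 -0.001 ]
bar ctr [0.5852 0.0056]
len 0.09102127636880618 yaw 0.07565385550602118 edges [np.float64(0.07720067939726331), np.float64(0.08765474095147165)]
(456, 29) [ 0.5643 -0.1799  0.057 ]
(740, 38) [ 0.5591 -0.3292  0.057 ]
(452, 306) [ 0.4196 -0.1729  0.065 ]
(765, 318) [ 0.4135 -0.333   0.065 ]
(447, 372) [ 0.3861 -0.1695  0.065 ]
(766, 386) [ 0.3792 -0.332   0.065 ]
(740, 316) [ 0.4145 -0.3203  0.065 ]
top tray 1667 [ 0.4411 -0.2493  0.0623] ((469.9412841796875, -249.25900268554688), (149.3341522216797, 182.28094482421875), 87.3759765625)
top ledge 1002 [ 0.3992 -0.2465  0.0657] ((455.3456115722656, -247.95980834960938), (147.9639129638672, 154.96331787109375), 88.31378936767578)
top lid 3047 [0.5513 0.0109 0.0117] ((574.8828125, 9.240516662597656), (177.67164611816406, 348.5820617675781), 89.97599029541016)
top bar 166 [0.5852 0.0065 0.0466] ((585.9494018554688, 6.130563735961914), (16.26889991760254, 62.18743896484375), 4.352919578552246)
scene tray 1895 [ 0.4489 -0.2567  0.0614] ((470.403076171875, -253.14071655273438), (148.5932159423828, 184.0204315185547), 87.33695220947266)
scene ledge 1035 [ 0.3999 -0.2538  0.0653] ((468.6391296386719, -252.55279541015625), (148.4246826171875, 179.88528442382812), 87.78787994384766)
scene lid 2425 [0.5568 0.0021 0.0122] ((568.1547241210938, 3.2134628295898438), (337.7143859863281, 173.98989868164062), 2.952381134033203)
scene bar 165 [ 5.877e-01 -4.000e-04  4.510e-02] ((586.7442626953125, 1.4201736450195312), (16.56623077392578, 64.29237365722656), 5.567307949066162)
```

Call:
{"method": "move_arm", "body": {
  "rows": "0 0 10 0 0 0 0.0876;0 0 10 0 0 0 0.0876;0 0 10 0 0 0 0.0876;0 0 10 0 0 0 0.0876;0 0 10 0 0 0 0.0876;0 0 10 0 0 0 0.0876",
  "squeeze": 30
}}

```text
t: 0.85
eef_pos: [0.2897, 0.6093, 0.2117]
ee_rot: [3.141, -0.001, -1.497]
force: [0.2, -0.8, 0.2]
width: 0.0874
gripper_force: 0.0
```

Call:
{"method": "move_arm", "body": {
  "rows": "0 0 0 0.045 -0.018 0 0.0876;0 0 0 0.045 -0.018 0 0.0876;0 0 0 0.045 -0.018 0 0.0876;0 0 0 0.045 -0.018 0 0.0876;0 0 0 0.045 -0.018 0 0.0876;0 0 0 0.045 -0.018 0 0.0876;0 0 0 0.045 -0.018 0 0.0876;0 0 0 0.045 -0.018 0 0.0876"
}}

```text
t: 1.85
eef_pos: [0.4624, 0.2606, 0.2121]
ee_rot: [3.141, -0.0, -1.491]
force: [1.4, 0.3, 0.0]
width: 0.0877
gripper_force: 0.0
```

Call:
{"method": "move_arm", "body": {
  "rows": "0 0 0 0.045 -0.018 0 0.0876;0 0 0 0.045 -0.018 0 0.0876;0 0 0 0.045 -0.018 0 0.0876;0 0 0 0.045 -0.018 0 0.0876;0 0 0 0.045 -0.018 0 0.0876;0 0 0 0.04 -0.015 0 0.0876;0 0 0 0 0 0 0.0876;0 0 0 0 0 0 0.0876"
}}

```text
t: 2.85
eef_pos: [0.5875, 0.0063, 0.2118]
ee_rot: [3.141, 0.0, -1.492]
force: [-0.0, -0.3, -0.1]
width: 0.0875
gripper_force: 0.0
```

```bash
cat >> h.py <<'E'
from scipy.spatial.transform import Rotation as Rn
def to(pos,rpy):
    s=arm.get_state();R=Rn.from_euler("xyz",s["ee_rot"]);G=Rn.from_euler("xyz",rpy)
    print("t",s["t"],"pos",s["eef_pos"].round(4),"rpy",s["ee_rot"].round(3),"w",round(s["width"],4),"gf",round(s["gripper_force"],1),"F",s["force"].round(1),
     "\nturn",(R.inv()*G).as_rotvec(degrees=True).round(1),"shift(now axes)",R.inv().apply(np.array(pos)-s["eef_pos"]).round(4),"shift(goal axes)",G.inv().apply(np.array(pos)-s["eef_pos"]).round(4))
E
python3 - <<'E'
from h import *
to([.586,.004,.022],[np.pi,0,-np.pi/2+.082])
E
```

```text
t 2.85 pos [0.5875 0.0063 0.2118] rpy [ 3.141  0.    -1.492] w 0.0875 gf 0.0 F [-0.  -0.3 -0.1] 
turn [ 0.1  0.  -0.2] shift(now axes) [0.0022 0.0015 0.1898] shift(goal axes) [0.0022 0.0017 0.1898]
```

Call:
{"method": "move_arm", "body": {
  "rows": "0 0 0 0.002 0.0015 0.04 0.0876;0 0 0 0 0 0.04 0.0876;0 0 0 0 0 0.04 0.0876;0 0 0 0 0 0.03 0.0876;0 0 0 0 0 0.02 0.0876;0 0 0 0 0 0.012 0.0876;0 0 0 0 0 0.006 0.0876;0 0 0 0 0 0 0.0876"
}}

```text
t: 3.85
eef_pos: [0.5867, 0.0046, 0.0245]
ee_rot: [-3.141, 0.0, -1.491]
force: [-0.0, 0.0, 0.0]
width: 0.0878
gripper_force: 0.0
```

Call:
{"method": "move_arm", "body": {
  "rows": "0 0 0 0 0 0 0.03;0 0 0 0 0 0 0.02;0 0 0 0 0 0 0.01;0 0 0 0 0 0 0.01;0 0 0 0 0 0 0.01;0 0 0 0 0 0 0.01;0 0 0 0 0 0 0.01;0 0 0 0 0 0 0.01"
}}

```text
t: 4.85
eef_pos: [0.5866, 0.0043, 0.0242]
ee_rot: [3.142, -0.0, -1.491]
force: [0.0, -0.0, -1.1]
width: 0.0156
gripper_force: 30.0
```

Call:
{"method": "move_arm", "body": {
  "rows": "0 0 0 0 0 -0.01 0.01;0 0 0 0 0 -0.03 0.01;0 0 0 0 0 -0.04 0.01;0 0 0 0 0 -0.04 0.01;0 0 0 0 0 -0.04 0.01;0 0 0 0 0 -0.02 0.01;0 0 7 0 0 0 0.01;0 0 0 0 0 0 0.01"
}}

```text
t: 5.85
eef_pos: [0.5861, 0.0043, 0.2047]
ee_rot: [3.142, 0.0, -1.613]
force: [0.2, -0.4, -2.0]
width: 0.0154
gripper_force: 30.0
```

```bash
cat >> h.py <<'E'
B=Rn.from_euler("xyz",[np.pi,0,-np.pi/2])
def goal(gx,gz,a,gy=0,tray=(.4705,-.2505),ty=-.042,off=.004):
    W=Rn.from_euler("z",ty); R=W*Rn.from_euler("y",-a)*B
    p=np.array([*tray,0])+W.apply([gx,gy,gz])+R.apply([0,0,off])
    return p,R.as_euler("xyz")
E
python3 - <<'E'
from h import *
to(*goal(.035,.18,.3)); to(*goal(.035,.2,0)); to(*goal(.035,.09,.3))
E
```

```text
t 5.85 pos [0.5861 0.0043 0.2047] rpy [ 3.142  0.    -1.613] w 0.0154 gf 30.0 F [ 0.2 -0.4 -2. ] 
turn [17.2  0.   0. ] shift(now axes) [0.2594 0.0686 0.0284] shift(goal axes) [0.2594 0.074  0.007 ]
t 5.85 pos [0.5861 0.0043 0.2047] rpy [ 3.142  0.    -1.613] w 0.0154 gf 30.0 F [ 0.2 -0.4 -2. ] 
turn [0. 0. 0.] shift(now axes) [0.2594 0.0698 0.0086] shift(goal axes) [0.2594 0.0698 0.0087]
t 5.85 pos [0.5861 0.0043 0.2047] rpy [ 3.142  0.    -1.613] w 0.0154 gf 30.0 F [ 0.2 -0.4 -2. ] 
turn [17.2  0.   0. ] shift(now axes) [0.2595 0.0686 0.1184] shift(goal axes) [0.2594 0.1006 0.0929]
```

Call:
{"method": "move_arm", "body": {
  "rows": "0 0 0 0.04 0.01 0 0.01;0 0 0 0.045 0.012 0 0.01;0 0 0 0.045 0.012 0 0.01;0 0 0 0.045 0.012 0 0.01;0 0 0 0.045 0.012 0 0.01;0 0 0 0.039 0.011 0 0.01;8 0 0 0 0 0 0.01;9 0 0 0 0 0 0.01"
}}

```text
t: 6.85
eef_pos: [0.5066, -0.2522, 0.2037]
ee_rot: [-2.842, -0.001, -1.611]
force: [-0.1, -0.0, -3.3]
width: 0.0156
gripper_force: 30.0
```

```bash
python3 - <<'E'
from h import *
to(*goal(.035,.18,.3))
p,d=arm.grab_frame("top");q,e=arm.grab_frame("scene")
np.save("pics/top1.npy",d)
a=cv2.resize(p[130:290,300:440],(400,457),interpolation=cv2.INTER_CUBIC);b=cv2.resize(q[160:330,80:230],(400,453),interpolation=cv2.INTER_CUBIC)
c=np.zeros((460,800,3),np.uint8);c[:457,:400]=a;c[:453,400:]=b;cv2.imwrite("pics/c1.png",c)
E
```

```text
t 6.85 pos [ 0.5066 -0.2522  0.2037] rpy [-2.842e+00 -1.000e-03 -1.611e+00] w 0.0156 gf 30.0 F [-0.1 -0.  -3.3] 
turn [ 0.  -0.   0.1] shift(now axes) [-0.0002  0.008   0.0263] shift(goal axes) [-0.0002  0.008   0.0263]
```

View pics/c1.png

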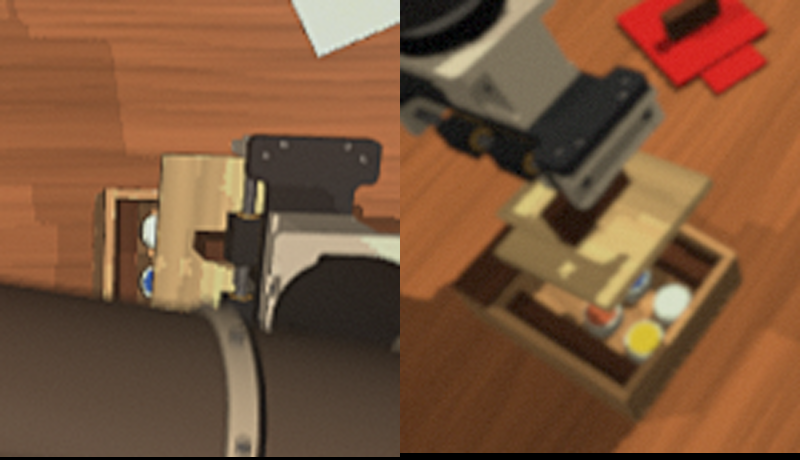

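The lid is held tilted with its lip end towards the ledge, over the tray. I'll check its lateral offset from depth.

```bash
python3 - <<'E'
from h import *
W=Rn.from_euler("z",-.042)
s=arm.get_state();R=Rn.from_euler("xyz",s["ee_rot"])*B.inv();G=s["eef_pos"]-Rn.from_euler("xyz",s["ee_rot"]).apply([0,0,.004])
# points of lid's top surface in the expected lid frame, both cameras
q,e=arm.grab_frame("scene")
for n,d in(("top",np.load("pics/top1.npy")),("scene",e)):
    P=cloud(n,d).reshape(-1,3);l=R.inv().apply(P-G)
    k=(abs(l[:,2]+.018)<.006)&(abs(l[:,0])<.09)&(abs(l[:,1])<.08);l=l[k]
    print(n,k.sum(),"z",np.median(l[:,2]).round(4),"x",np.percentile(l[:,0],[1,99]).round(4),"y",np.percentile(l[:,1],[1,99]).round(4))
    c=np.c_[l[:,:2],np.ones(len(l))];print(np.linalg.lstsq(c,l[:,2],rcond=None)[0].round(3))
E
```

```text
top 1361 z -0.018 x [-0.0488  0.0662] y [-0.0125  0.0594]
[-0.    -0.012 -0.018]
scene 2233 z -0.0179 x [-0.0836  0.0633] y [-0.0592  0.0548]
[ 0.009 -0.002 -0.018]
```

Call:
{"method": "move_arm", "body": {
  "rows": "0 0 0 0 0.007 0.023 0.01;0 0 0 0 0.007 0.023 0.01;0 0 0 0 0.007 0.023 0.01;0 0 0 0 0.006 0.018 0.01;0 0 0 0 0.004 0.014 0.01;0 0 0 0 0.003 0.011 0.01;0 0 0 0 0 0 0.01"
}}

```text
t: 7.88
eef_pos: [0.5065, -0.2515, 0.0863]
ee_rot: [-2.847, 0.0, -1.613]
force: [0.9, 0.4, -2.3]
width: 0.0159
gripper_force: 30.0
```

```bash
python3 - <<'E'
from h import *
to(*goal(.035,.09,.3)); to(*goal(.002,.09,.3))
E
```

```text
t 7.875 pos [ 0.5065 -0.2515  0.0863] rpy [-2.847  0.    -1.613] w 0.0159 gf 30.0 F [ 0.9  0.4 -2.3] 
turn [0.3 0.  0. ] shift(now axes) [ 0.0006 -0.0001  0.0002] shift(goal axes) [ 0.0006 -0.0001  0.0002]
t 7.875 pos [ 0.5065 -0.2515  0.0863] rpy [-2.847  0.    -1.613] w 0.0159 gf 30.0 F [ 0.9  0.4 -2.3] 
turn [0.3 0.  0. ] shift(now axes) [ 0.0006  0.0315 -0.0094] shift(goal axes) [ 0.0006  0.0314 -0.0096]
```

Now I'll slide the lip in under the ledge.

Call:
{"method": "move_arm", "body": {
  "rows": "0 0 0 0 0.007 -0.002 0.01;0 0 0 0 0.008 -0.0025 0.01;0 0 0 0 0.008 -0.0025 0.01;0 0 0 0 0.0085 -0.0025 0.01;0 0 0 0 0 0 0.01"
}}

```text
t: 8.5
eef_pos: [0.4732, -0.2501, 0.0873]
ee_rot: [-2.845, 0.0, -1.613]
force: [0.0, 0.3, -2.2]
width: 0.0156
gripper_force: 30.0
```

```bash
python3 - <<'E'
from h import *
for g in((.0015,.085,.3),(.0053,.0799,.2),(.0089,.0748,.1),(.012,.0690,0)): to(*goal(*g))
q,e=arm.grab_frame("scene")
cv2.imwrite("pics/s2.png",cv2.resize(q[200:330,90:240],(690,598),interpolation=cv2.INTER_CUBIC))
E
```

```text
t 8.5 pos [ 0.4732 -0.2501  0.0873] rpy [-2.845  0.    -1.613] w 0.0156 gf 30.0 F [ 0.   0.3 -2.2] 
turn [ 0.2 -0.  -0. ] shift(now axes) [0.0005 0.0018 0.0059] shift(goal axes) [0.0005 0.0018 0.0059]
t 8.5 pos [ 0.4732 -0.2501  0.0873] rpy [-2.845  0.    -1.613] w 0.0156 gf 30.0 F [ 0.   0.3 -2.2] 
turn [-5.6 -0.  -0. ] shift(now axes) [0.0005 0.0001 0.0118] shift(goal axes) [ 0.0005 -0.0011  0.0118]
t 8.5 pos [ 0.4732 -0.2501  0.0873] rpy [-2.845  0.    -1.613] w 0.0156 gf 30.0 F [ 0.   0.3 -2.2] 
turn [-11.3  -0.   -0. ] shift(now axes) [ 0.0005 -0.0015  0.0177] shift(goal axes) [ 0.0005 -0.0049  0.0171]
t 8.5 pos [ 0.4732 -0.2501  0.0873] rpy [-2.845  0.    -1.613] w 0.0156 gf 30.0 F [ 0.   0.3 -2.2] 
turn [-17.  -0.  -0.] shift(now axes) [ 0.0005 -0.0024  0.0241] shift(goal axes) [ 0.0005 -0.0093  0.0223]
```

View pics/s2.png

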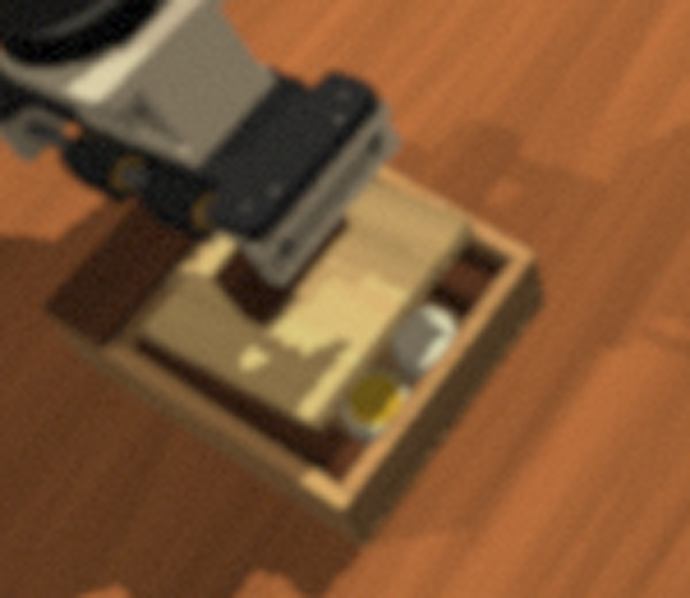

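The lip is clearly under the ledge and free of contact: the board is inside the side walls and short of the far wall. Next, swing it down.

Call:
{"method": "move_arm", "body": {
  "rows": "0 0 0 0.0005 0.0018 0.005 0.01;-2.8 0 0 0 -0.0009 0.0030 0.01;-2.8 0 0 0 -0.0009 0.0030 0.01;-2.8 0 0 0 -0.001 0.0028 0.01;-2.8 0 0 0 -0.001 0.0028 0.01;0 0 0 0 0 0 0.01"
}}

```text
t: 9.3
eef_pos: [0.481, -0.2509, 0.0705]
ee_rot: [-3.041, -0.0, -1.613]
force: [-0.3, -0.6, -3.7]
width: 0.0159
gripper_force: 30.0
```

```bash
python3 - <<'E'
from h import *
for g in((.0089,.0748,.1),(.012,.0690,0)): to(*goal(*g))
E
```

```text
t 9.3 pos [ 0.481  -0.2509  0.0705] rpy [-3.041 -0.    -1.613] w 0.0159 gf 30.0 F [-0.3 -0.6 -3.7] 
turn [-0. -0.  0.] shift(now axes) [ 0.      0.0012 -0.0004] shift(goal axes) [ 0.      0.0012 -0.0004]
t 9.3 pos [ 0.481  -0.2509  0.0705] rpy [-3.041 -0.    -1.613] w 0.0159 gf 30.0 F [-0.3 -0.6 -3.7] 
turn [-5.8 -0.   0. ] shift(now axes) [ 0.     -0.0009  0.0056] shift(goal axes) [ 0.     -0.0015  0.0055]
```

Call:
{"method": "move_arm", "body": {
  "rows": "-1.9 0 0 0 -0.0003 0.0018 0.01;-1.9 0 0 0 -0.0003 0.0018 0.01;-1.9 0 0 0 -0.0003 0.0018 0.01;0 0 0 0 0 0 0.01;0 0 0 0 0 0 0.01"
}}

```text
t: 9.93
eef_pos: [0.4811, -0.2509, 0.0658]
ee_rot: [-3.14, 0.0, -1.613]
force: [-0.6, 0.1, -2.4]
width: 0.0155
gripper_force: 30.0
```

```bash
python3 - <<'E'
from h import *
to(*goal(.012,.068,0))
E
```

```text
t 9.925 pos [ 0.4811 -0.2509  0.0658] rpy [-3.14   0.    -1.613] w 0.0155 gf 30.0 F [-0.6  0.1 -2.4] 
turn [-0.1  0.  -0. ] shift(now axes) [ 0.0001 -0.0014  0.0018] shift(goal axes) [ 0.0001 -0.0014  0.0018]
```

Call:
{"method": "move_arm", "body": {
  "rows": "0 0 0 0 -0.0014 0.001 0.01;0 0 0 0 0 0.0008 0.01;0 0 0 0 0 0 0.01;0 0 0 0 0 0 0.01"
}}

```text
t: 10.42
eef_pos: [0.4827, -0.2511, 0.0643]
ee_rot: [-3.14, -0.0, -1.613]
force: [-0.3, 0.4, -1.7]
width: 0.0154
gripper_force: 30.0
```

Call:
{"method": "move_arm", "body": {
  "rows": "0 0 0 0 0 0 0.02;0 0 0 0 0 0 0.028;0 0 0 0 0 0 0.036;0 0 0 0 0 0 0.036;0 0 0 0 0 0 0.036"
}}

```text
t: 11.05
eef_pos: [0.4827, -0.251, 0.0642]
ee_rot: [-3.14, -0.0, -1.613]
force: [-0.1, 0.1, 0.5]
width: 0.0358
gripper_force: 0.0
```

Call:
{"method": "move_arm", "body": {
  "rows": "0 0 0 0 0 -0.01 0.036;0 0 0 0 0 -0.02 0.036;0 0 0 0 0 -0.04 0.036;0 0 0 0 0 -0.04 0.036;0 0 0 0 0 -0.04 0.036;0 0 0 -0.06 0 0 0.036;0 0 0 -0.06 0 0 0.036;0 0 0 -0.06 0 0 0.036"
}}

```text
t: 12.05
eef_pos: [0.4899, -0.0697, 0.2153]
ee_rot: [-3.138, 0.0, -1.614]
force: [1.5, -0.2, -0.7]
width: 0.0363
gripper_force: 0.0
```

Call:
{"method": "move_arm", "body": {
  "rows": "0 0 0 -0.06 0 0 0.036;0 0 0 -0.06 0 0 0.036;0 0 0 -0.05 0 0 0.036;0 0 0 0 0 0 0.036;0 0 0 0 0 0 0.036"
}}

```text
t: 12.68
eef_pos: [0.497, 0.0987, 0.2146]
ee_rot: [-3.14, 0.0, -1.612]
force: [-0.0, -0.0, 1.1]
width: 0.0361
gripper_force: 0.0
```

```bash
python3 - <<'E'
from h import *
p,d=arm.grab_frame("top");q,e=arm.grab_frame("scene")
W=Rn.from_euler("z",-.042)
for n,d in(("top",d),("scene",e)):
    P=cloud(n,d).reshape(-1,3);l=W.inv().apply(P-[.4705,-.2505,0])
    for nm,k in(("bar",(l[:,2]>.077)&(l[:,2]<.1)&(abs(l[:,0])<.06)&(abs(l[:,1])<.06)),("board",(abs(l[:,2]-.05)<.004)&(abs(l[:,1])<.05)&(l[:,0]>-.03)&(l[:,0]<.06))):
        m=l[k];print(n,nm,k.sum(),m.mean(0).round(4),"z",np.median(m[:,2]).round(4),cv2.minAreaRect((m[:,:2]*1000).astype(np.float32)),np.linalg.lstsq(np.c_[m[:,:2],np.ones(len(m))],m[:,2],rcond=None)[0].round(3))
    m=l[(l[:,2]>.061)&(l[:,2]<.07)&(l[:,0]<-.03)&(l[:,0]>-.12)&(abs(l[:,1])<.1)];print("ledge",cv2.minAreaRect((m[:,:2]*1000).astype(np.float32)))
s=arm.get_state();print(s["t"],s["eef_pos"],s["force"])
a=cv2.resize(p[170:290,310:430],(400,400));b=cv2.resize(q[205:325,85:225],(400,343))
c=np.zeros((400,800,3),np.uint8);c[:,:400]=a;c[:343,400:]=b;cv2.imwrite("pics/c3.png",c)
E
```

```text
top bar 183 [0.0111 0.003  0.0864] z 0.0865 ((11.038246154785156, 3.507221221923828), (62.73762893676758, 15.855816841125488), 89.91339111328125) [ 0.024 -0.004  0.086]
top board 1232 [0.0154 0.0003 0.0507] z 0.0508 ((14.961692810058594, -0.27904510498046875), (89.88528442382812, 99.48037719726562), 0.05237971618771553) [-0.001 -0.003  0.051]
ledge ((-63.24475860595703, 0.7763290405273438), (148.47299194335938, 57.267093658447266), 89.93326568603516)
scene bar 253 [ 0.0138 -0.0028  0.085 ] z 0.0858 ((12.562049865722656, -1.9713172912597656), (63.3994255065918, 17.99917221069336), 88.96204376220703) [-0.243  0.006  0.088]
scene board 1255 [ 0.0201 -0.0028  0.0505] z 0.0506 ((15.022918701171875, -0.01874542236328125), (89.83663940429688, 99.77999877929688), 0.0058107017539441586) [-0.002 -0.004  0.051]
ledge ((-71.5783920288086, -2.3129425048828125), (148.6586456298828, 40.221675872802734), 89.54222106933594)
12.775 [0.49711048 0.09781641 0.21450123] [-0.74335455 -0.03581326 -0.81506761]
```

View pics/c3.png

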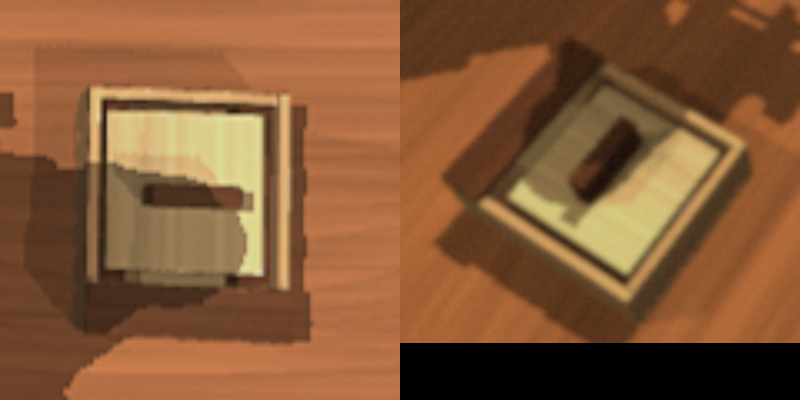

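The lid lies flat inside the rim with its lip under the ledge. The bar centre is at about x 12, y 0–1 mm of the tray, and the board top is at z 51 mm. Handing in.

```bash
python3 -c "
from station import arm
print(arm.job_done())"
```

```text
the job is handed in; nothing more can be done
None
```

The lid is closed on the tray: lip under the ledge, flat on the rails and released. The small lid and bottle were not touched, and I handed the job in at about 13 s; no verdict came back.

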